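Seat a specimen carrier under the retaining block

ROBOT

A 7-joint arm with a two-finger parallel gripper is mounted at the origin on a cart in front of the work surface, level with it; the furniture and walls round the work are solid. World frame = base frame: x ahead of the robot, y to its left, z up, the work surface at z = 0. Lengths are in m, angles in rad, forces in N, time in s.
With the tool pointing down it reaches from about 0.375 to 0.925 m from the base axis. Payload 3.1 kg.
Tool frame: the origin (TCP) lies on the mounting face of the last link; the fingertips stand 173 mm ahead of it and the grasp point (between the pads) lies 155 mm ahead of it (env.pinch_z is the distance from the TCP to the grasp point, in m); z points along the fingers, y is the line along which they close (so a half turn about z gives the same grasp; the last joint's range is limited). The gripper opens to 85 mm and grips with 20 to 120 N. Pads are 22 mm wide; open, the fingers measure 114 mm over their backs; the gripper's body (76 mm by 85 mm) begins 54 mm behind the grasp point. The pads swing forward as they close: fully open they stand 13 mm farther back than shut.
Start: joints at [-1.341, 0.383, 0.044, 1.598, -0.018, 1.161, -0.05], TCP at [0.209, 0.615, 0.405] pointing down, gripper open.
Joint ranges: [-2.61, 2.61], [-0.41, 2.15], [-1.48, 1.57], [0, 2.5], [-1.57, 4.71], [0.05, 1.97], [-2.85, 2.85]. Speed limits (rad/s): [2.79, 2.79, 3.14, 3.14, 3.14, 3.14, 3.14].

INTERFACE

Orientations are given as a unit quaternion [w, x, y, z].
In Python, from station import env, viewer, models gives the robot as it stands.
- The arm moves only by the tool jog_arm, never from a script. Its arguments are lists of equal length, an entry for each row: "slide": the shift along the tool's x, y, z in m, a list of three; "roll": the turn about the tool's z in rad; "jaw": the opening, from 0 (shut) to 1 (fully open). In form: {"slide": [[tx, ty, tz], ...], "roll": [roll, ...], "jaw": [jaw, ...]}. A call has 1 to 20 rows; each row shifts and turns the commanded pose from where the row before left it, along the tool's axes as they then stand; what a row does not reach is not made up. A row lasts 1/8 s, in which the tool goes at most 62.5 mm and 10.7 degrees, less where a joint would pass 70% of its speed; a pose out of reach is approached as far as the arm can. A call is refused whole if a number of a shift passes 0.0625 or a number of a turn 0.188, either way. A call with a gripper value outside its range is refused whole. The fingers move at their own pace and stop on an object; the grip force is fixed at half the most. Time passes only in rows, so rows that do not move let the fingers close. It gives the time, the measured TCP pose, the force, the opening and the grip force at its end, in the units of the state.
- env.sense(): the state, without advancing time (a new reading comes with each control period).
- viewer.read_camera(name): name is "scene" or "top" or "wrist"; returns a dict with "img" (400x640x3 uint8, red, green, blue), "camera_matrix" (3x3 intrinsics, pixels), "dist" ([k1, k2, p1, p2, k3] as OpenCV has them; the pictures are not rectified), "origin" and "orientation" of the camera in the world; the wrist camera has in their place "mount" (4x4, takes a point from camera to tool coordinates, whose origin is the TCP and whose axes are the flange's). Camera axes: x right, y down, z forward; pixel columns grow to the right and rows downward; lengths in m; the calibration is good to about 2 mm. A picture is of the moment at which its call begins: read the wrist's pose just before it. There is no depth.
- env.hand_in(): hands the job in; it is judged then, once.
Trained networks look in a picture, given as the dict that the camera call returned (one of the last four; its "shot" number tells which), for a name from the list of things; names that differ only in an ending like _2 or _b are one class to them, and where a whole thing is asked for, a point or a joint stands for the part that bears it (a point fixed in the world has none). Each returns a list of dicts, best first, with "score" (0 to 1); they miss things now and then, are a little off and sometimes report something else, mostly with a low value. They report only what shows in the picture. A call takes as long as a camera call.
- models.spot_in(picture, query): "at" ([x, y, z] in m, in world coordinates, good to about 4 mm: the middle of the surface that is visible of it).
- models.place_of(picture, query): "at" ([x, y, z] in m, in world coordinates, good to about 4 mm: a listed point, or the origin of a listed thing).
The state is a dict: "time": time; "joints": joint angles; "joint_velocities": joint speeds; "joint_efforts": joint torques, N m; "ee_pos": TCP position; "tcp_rot": TCP orientation; "contact_force": force on the tool from outside, world axes, zero at the start; "torque": the same for the moment, N m; "gripper_width": finger opening in m; "grip_force": force on a finger pad.
Only numpy, scipy, OpenCV 4.12 (cv2) and the standard library are available. Lean on these libraries where they do the work, as an engineer would, in place of code of your own. Each camera call takes 0.05 s, during which the arm holds its last target. There are 200 camera calls.

TASK

Pick up the steel specimen carrier by its yellow grip block and set it flat on the aluminium bed of the fixture, its nose just outside the slot under the blue overhanging block. Then keep it down on the bed and slide it nose first under the overhang until it is fully home against the stop hidden inside; the stop is set to a different depth each time, so feel for it, and push gently: never more than 30 N on the fixture, friction and downward press included. Let go, leave the carrier seated, and leave the timer, the green specimen and the loupe alone.

Things in the scene. Friction and masses are not known exactly. Their poses are not given: they have to be found in the camera images.
- carrier: Loose steel plate, 0.25 to 0.37 kg, 140 mm long (x) x 44 wide (y) x 8 thick, with an upright yellow grip block and behind it (-x) a red round specimen, 30 mm across, top 28 mm up, fixed to it. Origin: underside, below the grip block's middle; x to the nose, z up. Plate from x = -52 to +88 mm; front corners bevelled to 36 mm wide over the last 12 mm.
- grip (a point): Where to grip the carrier: middle of the yellow block (28 mm along x, 22 mm along y, from 8 to 44 mm above the carrier's underside), 30 mm above the underside; close across y. Axes as the carrier's.
- nose (a point): Middle of the carrier's front edge, at the underside, 88 mm ahead (+x) of the carrier's origin.
- fixture: Fixed aluminium base 252 mm along x, 116 along y, 12 thick; its flat top is the bed, open from x = -172 mm to 0 (two scribed lines mark the lane). Origin at worktop height under the slot's mouth, on the centre line; x points into the slot, the way the carrier must slide; z up. From x = 0 to 74 mm a blue block overhangs the bed, its top 34.5 mm above the worktop.
- mouth (a point): Middle of the slot's mouth at bed height (12 mm above the worktop), on the overhang's front edge; axes as the fixture's. The seated carrier's grip block stays 20 to 58 mm outside the overhang.
- seat_switch (a joint): Small plunger in the stop's face, pushed in by the carrier's nose in the last 4 mm (spring under 0.5 N, hardly to be felt): 0 = out, about 0.004 m = nose home against the stop. The plunger's push does not move the carrier back.
- timer: White kitchen-type timer 60 x 62 x 17 mm, loose bystander; origin at the middle of its underside.
- green_mount: Loose green round resin specimen, 30 mm across, 21 mm high, bystander; origin at the middle of its underside.
- loupe: Black loupe, 34 mm across, 34 mm high, loose bystander; origin at the middle of its underside.
- slot (a point): Point on the bed 10 mm inside the slot's mouth. The slot is 47 mm wide, its ceiling (underside of the overhang) 10.5 mm above the bed; flared wings outside the mouth widen it to about 64 mm at 13 mm before it. Hidden in it is a rigid stop with its face 16 to 54 mm inside the mouth, set differently each time and given by no reading; it does not yield under 30 N.

How it is judged:
By the outcome, as a careful person would: the job done as asked, in the order asked, and still so for the second after the job is handed in, with the robot touching nothing.
It also fails if it takes over 51 s, if anything falls off the work surface, if the arm or the gripper's body presses on something with over 40 N, if the wrist force passes 120 N, or if a joint passes its speed limit or range.

## Working session

There is one attempt and no reset: what is moved stays moved. The work goes in short steps, Python scripts to look and compute and a tool call to move; the robot and the scene stay as the last step left them, time stands still between calls to the robot, and variables do not carry over. Pictures are saved under pics/ and viewed, at most 10 in all, crops included, and the job is handed in when it is done.

Besides the shell and the picture viewer there is one more tool, called in YAML: its name, and indented under it one key for each argument. jog_arm: Moves the arm, as the interface text tells. Its arguments: {"type":"object","properties":{"slide":{"type":"array"},"roll":{"type":"array"},"jaw":{"type":"array"}},"required":["slide","roll","jaw"]}

```bash
mkdir -p pics
cat > h.py <<'E'
from station import env, viewer, models
import numpy as np, cv2
from scipy.spatial.transform import Rotation as R
def rot(q): return R.from_quat([q[1],q[2],q[3],q[0]])
def save(p,n): cv2.imwrite('pics/'+n,p['img'][:,:,::-1])
def ask(p,names,fs=('place_of',)):
    for n in names:
        for f in fs:
            for r in getattr(models,f)(p,n)[:2]:
                print(n,f,np.round(r['at'],4),round(r['score'],2))
E
python3 - <<'E'
from h import *
s=env.sense(); print(s['time'],s['ee_pos'],s['tcp_rot'],s['contact_force'],s['gripper_width'],env.pinch_z)
print(rot(s['tcp_rot']).as_matrix().round(3))
for c in ('top','scene'):
    p=viewer.read_camera(c); save(p,c+'0.png'); print(c,p['origin'],p['orientation'])
    ask(p,['carrier','grip','nose','fixture','mouth','slot','timer','green_mount','loupe'])
E
```

```text
0.0 [0.20911118 0.6149232  0.40325571] [-1.55836363e-04  1.63154967e-01  9.86599538e-01 -1.33564159e-03] [ 0.09470914 -0.14352728 -0.92151429] 0.08547730608777546 0.1547
[[-0.947  0.322 -0.001]
 [ 0.322  0.947 -0.003]
 [-0.    -0.003 -1.   ]]
top [0.4353314  0.11057687 1.5360377 ] [-0.01936596  0.71224718 -0.70104258  0.02946541]
grip place_of [0.4058 0.2662 0.0308] 0.85
nose place_of [0.4181 0.1742 0.0025] 0.83
fixture place_of [ 5.029e-01 -1.713e-01 -1.000e-04] 0.94
mouth place_of [ 0.5031 -0.1753  0.0121] 0.69
mouth place_of [0.4094 0.263  0.0319] 0.64
slot place_of [ 0.5081 -0.1774  0.0105] 0.84
timer place_of [0.3828 0.4062 0.0038] 0.94
green_mount place_of [0.4066 0.2631 0.0286] 0.61
green_mount place_of [ 7.011e-01 -1.066e-01 -1.000e-04] 0.38
loupe place_of [0.3842 0.4081 0.0035] 0.66
loupe place_of [ 0.7058 -0.0446 -0.0009] 0.64
scene [-0.06388225 -0.40483874  0.93904457] [-0.33243243  0.84367208 -0.39428034  0.14916139]
carrier place_of [ 4.034e-01  2.621e-01 -1.000e-04] 0.91
grip place_of [0.4108 0.2643 0.0294] 0.71
nose place_of [4.198e-01 1.808e-01 4.000e-04] 0.8
fixture place_of [ 0.5009 -0.173   0.0064] 0.61
mouth place_of [ 0.5016 -0.1734  0.0136] 0.82
slot place_of [ 0.5081 -0.1795  0.011 ] 0.67
timer place_of [3.802e-01 4.089e-01 3.000e-04] 0.82
timer place_of [ 0.7003 -0.1078 -0.0035] 0.21
green_mount place_of [ 0.701  -0.1097 -0.0029] 0.6
loupe place_of [ 0.7028 -0.0448 -0.0014] 0.71
```

View pics/top0.png

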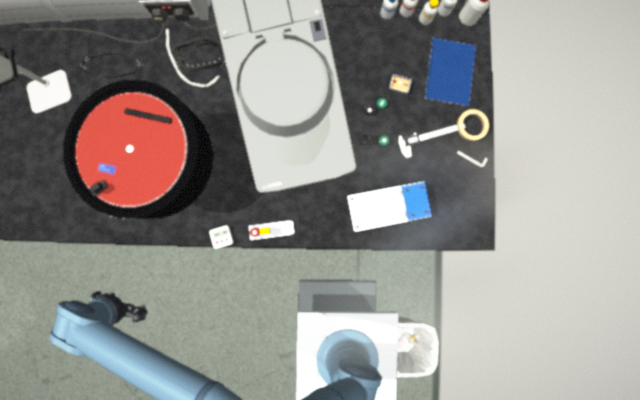

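View pics/scene0.png

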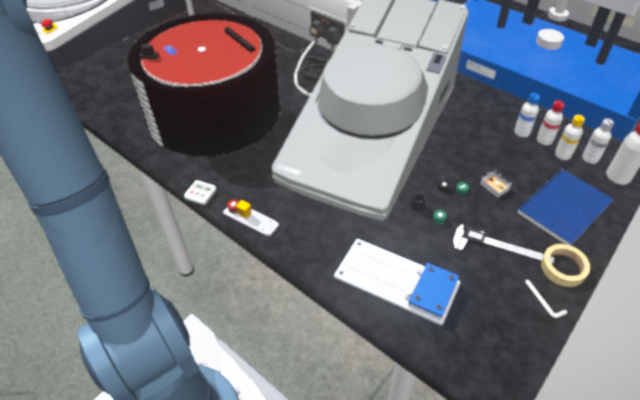

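jog_arm:
  slide:
    - [-0.03, -0.027, 0]
    - [-0.03, -0.027, 0]
    - [-0.03, -0.027, 0]
    - [-0.03, -0.027, 0]
    - [-0.03, -0.027, 0]
    - [-0.03, -0.027, 0]
    - [-0.03, -0.027, 0]
    - [-0.03, -0.027, 0]
    - [-0.03, -0.027, 0.01]
    - [-0.03, -0.027, 0.01]
    - [0, 0, 0.02]
    - [0, 0, 0.02]
    - [0, 0, 0.02]
    - [0, 0, 0.02]
    - [0, 0, 0]
    - [0, 0, 0]
    - [0, 0, 0]
  roll: [0, 0, 0, 0, 0, 0, 0, 0, 0, 0, 0.185, 0.185, 0.185, 0.185, 0.185, 0.185, 0]
  jaw: [1, 1, 1, 1, 1, 1, 1, 1, 1, 1, 1, 1, 1, 1, 1, 1, 1]

```text
time: 3.12
ee_pos: [0.4064, 0.2633, 0.3048]
tcp_rot: [0.0, 0.658, 0.753, 0.0]
contact_force: [-0.3, -0.7, -0.0]
gripper_width: 0.0854
grip_force: 0.0
```

```bash
cat >> h.py <<'E'
def wrist():
    s=env.sense(); p=viewer.read_camera('wrist'); M=rot(s['tcp_rot']).as_matrix()
    T=np.eye(4); T[:3,:3]=M; T[:3,3]=s['ee_pos']; return s,p,T@np.array(p['mount'])
def px2w(p,C,uv,z):
    n=cv2.undistortPoints(np.array(uv,float).reshape(-1,1,2),np.array(p['camera_matrix']),np.array(p['dist'])).reshape(-1,2)
    d=np.c_[n,np.ones(len(n))]@C[:3,:3].T; o=C[:3,3]; z=np.broadcast_to(z,len(n))
    return o+d*((z-o[2])/d[:,2])[:,None]
E
python3 - <<'E'
from h import *
s,p,C=wrist(); save(p,'w1.png'); print(s['time'],s['ee_pos'],rot(s['tcp_rot']).as_matrix().round(3)); print(np.array(p['mount']).round(3))
ask(p,['carrier','grip','nose'])
E
```

```text
3.125 [0.40641068 0.26331373 0.30478717] [[-0.135  0.991  0.   ]
 [ 0.991  0.135  0.   ]
 [ 0.     0.    -1.   ]]
[[ 0.    -0.961 -0.277  0.07 ]
 [ 1.     0.    -0.001  0.   ]
 [ 0.001 -0.277  0.961  0.03 ]
 [ 0.     0.     0.     1.   ]]
carrier place_of [0.4059 0.2627 0.0018] 0.73
grip place_of [0.4021 0.2651 0.0236] 0.82
nose place_of [0.4223 0.1746 0.0006] 0.62
```

View pics/w1.png

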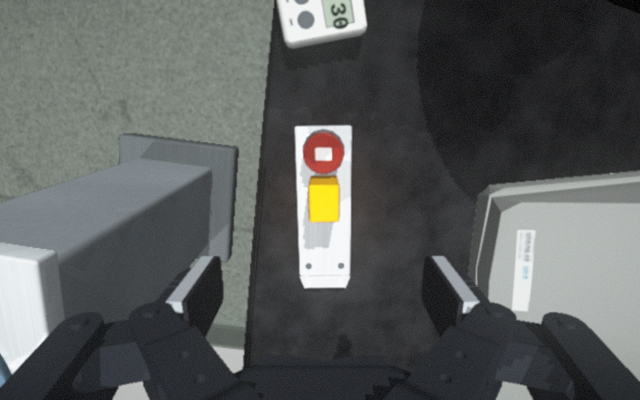

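Run:
```python
from h import *
s,p,C=wrist(); im=p['img'].astype(int)
hsv=cv2.cvtColor(p['img'],cv2.COLOR_RGB2HSV)
m=cv2.inRange(hsv,(20,140,200),(35,255,255)); n,l,st,c=cv2.connectedComponentsWithStats(m); k=1+st[1:,4].argmax(); x,y,w,h=st[k,:4]; print('bright yellow',st[k],c[k])
print(px2w(p,C,[(x,y),(x+w,y),(x+w,y+h),(x,y+h)],0.044).round(4)); print('mid',px2w(p,C,[c[k]],0.044))
# plate side edges per row
g=p['img'].min(2).astype(int); L=[];Rr=[]
for r in range(130,272,6):
    row=g[r]; a=np.where(row[270:310]>120)[0]; b=np.where(row[335:375]>120)[0]
    L.append((270+a[0],r)); Rr.append((335+b[-1]+1,r))
WL=px2w(p,C,L,.008);WR=px2w(p,C,Rr,.008)
for W in(WL,WR):
    f=np.polyfit(W[:,1],W[:,0],1); print('slope dx/dy',f, 'deg',np.degrees(np.arctan(f[0])), 'x at y=.2633',np.polyval(f,.2633))
    print('resid',np.abs(W[:,0]-np.polyval(f,W[:,1])).max())
e=px2w(p,C,[(323,126),(326,288)],.008);print('rear,nose',e)
```

```text
bright yellow [ 309  178   30   44 1243] [323.68865648 200.13113435]
[[0.3949 0.2822 0.044 ]
 [0.4155 0.285  0.044 ]
 [0.4203 0.2531 0.044 ]
 [0.3989 0.2502 0.044 ]]
mid [[0.40717092 0.26779763 0.044     ]]
slope dx/dy [-0.14930532  0.42496554] deg -8.491835500253389 x at y=.2633 0.3856534488245614
resid 0.0003931052702417226
slope dx/dy [-0.15199835  0.47065091] deg -8.64271006723877 x at y=.2633 0.4306297471823136
resid 0.00042914584107822673
rear,nose [[0.40010994 0.31635357 0.008     ]
 [0.42172604 0.17784234 0.008     ]]
```

jog_arm:
  slide:
    - [0.0015, 0.0018, 0.02]
    - [0, 0, 0.02]
    - [0, 0, 0.02]
    - [0, 0, 0.02]
    - [0, 0, 0.02]
    - [0, 0, 0.01]
    - [0, 0, 0.01]
    - [0, 0, 0]
    - [0, 0, 0]
    - [0, 0, 0]
    - [0, 0, 0]
    - [0, 0, 0]
    - [0, 0, 0]
    - [0, 0, 0]
  roll: [-0.014, 0, 0, 0, 0, 0, 0, 0, 0, 0, 0, 0, 0, 0]
  jaw: [1, 1, 1, 1, 1, 1, 1, 1, 0, 0, 0, 0, 0, 0]

```text
time: 5.12
ee_pos: [0.4082, 0.2651, 0.1851]
tcp_rot: [-0.0, 0.653, 0.757, 0.0]
contact_force: [-1.2, -0.1, 5.9]
gripper_width: 0.0209
grip_force: 61.0
```

jog_arm:
  slide:
    - [0, 0, -0.01]
    - [0, 0, -0.02]
    - [0, 0, -0.02]
    - [0, 0, -0.02]
    - [0, 0, -0.01]
    - [-0.016, 0.0015, 0]
    - [-0.032, 0.003, 0]
    - [-0.032, 0.003, 0]
    - [-0.032, 0.003, 0]
    - [-0.032, 0.003, 0]
    - [-0.032, 0.003, 0]
    - [-0.032, 0.003, 0]
    - [-0.032, 0.003, 0]
    - [-0.032, 0.003, 0]
    - [-0.032, 0.003, 0]
    - [-0.016, 0.0015, 0]
    - [0, 0, 0]
    - [0, 0, 0]
    - [0, 0, 0]
  roll: [0, 0, 0, 0, 0, 0, 0, 0, 0, 0, 0, 0, 0, 0, 0, 0, 0, 0, 0]
  jaw: [0, 0, 0, 0, 0, 0, 0, 0, 0, 0, 0, 0, 0, 0, 0, 0, 0, 0, 0]

```text
time: 7.5
ee_pos: [0.4841, -0.0462, 0.2643]
tcp_rot: [-0.001, 0.653, 0.758, -0.0]
contact_force: [-0.2, 0.2, -3.5]
gripper_width: 0.0214
grip_force: 59.7
```

Run:
```python
from h import *
s,p,C=wrist(); save(p,'w2.png'); print(s['time'],s['ee_pos'],rot(s['tcp_rot']).as_matrix().round(3),s['contact_force'],s['gripper_width'])
ask(p,['mouth','slot','fixture','nose','grip'])
p=viewer.read_camera('top'); ask(p,['mouth','fixture','slot']); 
big=cv2.resize(p['img'][140:260,320:480],None,fx=5,fy=5,interpolation=cv2.INTER_CUBIC); cv2.imwrite('pics/t2.png',big[:,:,::-1])
```

```text
7.5 [ 0.48409789 -0.0461611   0.2642624 ] [[-0.148  0.989 -0.001]
 [ 0.989  0.148  0.   ]
 [ 0.001 -0.001 -1.   ]] [-0.16632929  0.19610622 -3.53409511] 0.021406730664215272
grip place_of [ 0.4807 -0.0446  0.1055] 0.79
mouth place_of [ 0.5027 -0.1735  0.0127] 0.67
fixture place_of [ 0.5002 -0.1715 -0.0031] 0.74
slot place_of [ 0.5052 -0.181   0.0078] 0.56
```

View pics/w2.png

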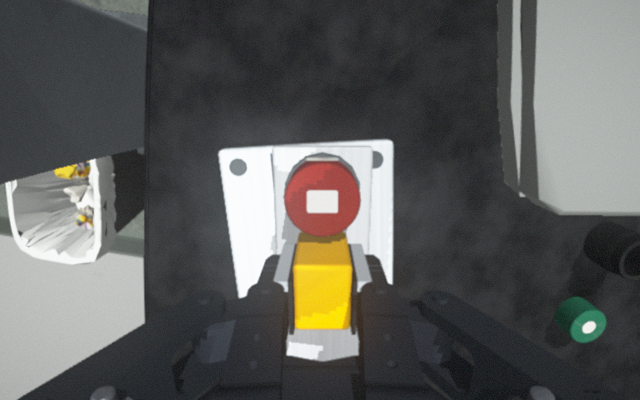

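View pics/t2.png

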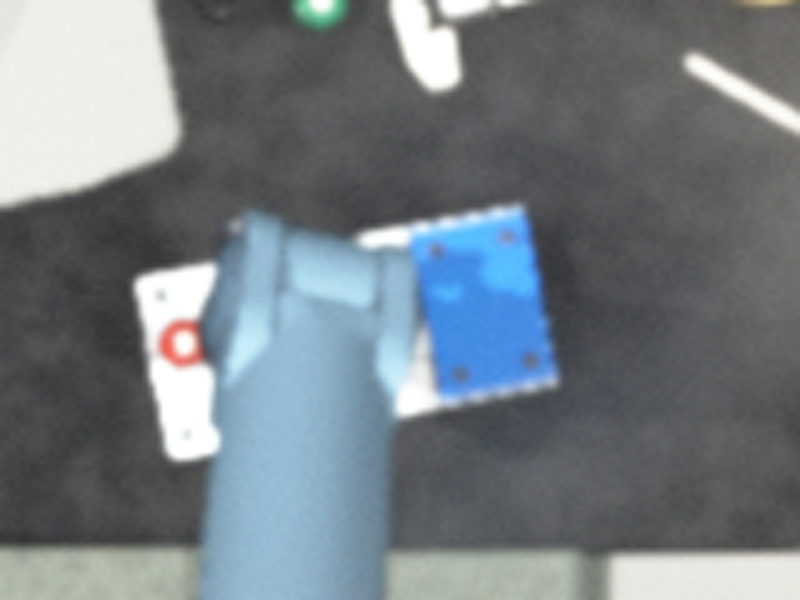

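Run:
```python
from h import *
# wrist
s,p,C=wrist(); g=p['img'].min(2).astype(int)
W=[]
for side,(lo,hi) in (('L',(205,262)),('R',(380,410))):
    P=[]
    for r in range(165,270 if side=='L' else 280,5):
        a=np.where(g[r,lo:hi]>110)[0]
        P.append((lo+(a[0] if side=='L' else a[-1]+1),r))
    w=px2w(p,C,P,.012); f=np.polyfit(w[:,1],w[:,0],1); res=np.abs(w[:,0]-np.polyval(f,w[:,1])).max()
    print(side,f,np.degrees(np.arctan(f[0])),'res',res,P[0],P[-1]); W.append(f)
P=[]
for c in list(range(232,268,4))+list(range(345,386,4)):
    a=np.where(g[128:165,c]>110)[0]; P.append((c,128+a[0]))
w=px2w(p,C,P,.012); f=np.polyfit(w[:,0],w[:,1],1); print('rear',f,np.degrees(np.arctan(f[0])),np.abs(w[:,1]-np.polyval(f,w[:,0])).max())
m=(W[0]+W[1])/2; y=(f[0]*m[1]+f[1])/(1-f[0]*m[0]); x=m[0]*y+m[1]; print('rear mid',x,y,'width',(W[1]-W[0])[1]+(W[1]-W[0])[0]*y)
th=np.arctan(m[0]); d=np.array([-np.sin(th),-np.cos(th)]); print('mid dir',d,'mouth',np.array([x,y])+.172*d)
# top, blue block
p=viewer.read_camera('top'); im=cv2.imread('pics/top0.png'); h=cv2.cvtColor(im,cv2.COLOR_BGR2HSV)
b=cv2.inRange(h,(98,130,90),(125,255,255)); b[:170]=0;b[240:]=0;b[:,:395]=0;b[:,440:]=0
q=cv2.minAreaRect(cv2.findNonZero(b)); bx=cv2.boxPoints(q); print(q)
C2=np.eye(4);C2[:3,:3]=rot(p['orientation']).as_matrix();C2[:3,3]=p['origin']
k=px2w(p,C2,bx,.0345)[:,:2]; print(k.round(4)); 
k=k[np.argsort(-k[:,1])]; fm=k[:2].mean(0); bm=k[2:].mean(0); print('front mid',fm,'back mid',bm,'dir deg',np.degrees(np.arctan2(*(bm-fm)[::-1])),'edge dir',np.degrees(np.arctan2(*(k[1]-k[0])[::-1])))
```

```text
L [-0.20570851  0.40661158] -11.624078269410644 res 0.0003188864842796346 (np.int64(219), 165) (np.int64(233), 265)
R [-0.20956444  0.52460891] -11.835875591010288 res 5.483654426829965e-05 (np.int64(393), 165) (np.int64(393), 275)
rear [ 0.2072149  -0.09962412] 11.706859391383222 0.0003134193112037005
rear mid 0.4662358730516983 -0.0030131036541766352 width 0.11800895124589167
mid dir [ 0.20330029 -0.97911643] mouth [ 0.50120352 -0.17142113]
((416.44232177734375, 200.7115478515625), (32.16304397583008, 23.337818145751953), 78.69007110595703)
[[ 0.5507 -0.1631]
 [ 0.5665 -0.2362]
 [ 0.4671 -0.2565]
 [ 0.4519 -0.1836]]
front mid [ 0.50130128 -0.17332412] back mid [ 0.51680112 -0.24635813] dir deg -78.01803159612801 edge dir -168.28191508203633
```

jog_arm:
  slide:
    - [0, 0, 0]
    - [-0.0137, -0.0047, 0]
    - [-0.014, -0.004, 0.01]
    - [0, 0, 0.015]
    - [0, 0, 0.015]
    - [0, 0, 0.012]
    - [0, 0, 0.006]
    - [0, 0, 0]
    - [0, 0, 0]
  roll: [-0.0565, 0, 0, 0, 0, 0, 0, 0, 0]
  jaw: [0, 0, 0, 0, 0, 0, 0, 0, 0]

```text
time: 9.22
ee_pos: [0.482, -0.0761, 0.207]
tcp_rot: [0.0, 0.632, 0.775, 0.0]
contact_force: [0.0, -0.0, -3.3]
gripper_width: 0.0213
grip_force: 59.7
```

Run:
```python
from h import *
s,p,C=wrist(); save(p,'w3.png'); print(s['time'],s['ee_pos'],rot(s['tcp_rot']).as_matrix().round(4),s['contact_force'],s['torque'],s['gripper_width'])
```

```text
9.225 [ 0.48196712 -0.07607014  0.20700024] [[-2.023e-01  9.793e-01  9.000e-04]
 [ 9.793e-01  2.023e-01 -0.000e+00]
 [-2.000e-04  9.000e-04 -1.000e+00]] [ 0.0197029  -0.04203907 -3.29324478] [ 0.07712665 -0.00162925  0.02461884] 0.021306129425866897
```

View pics/w3.png

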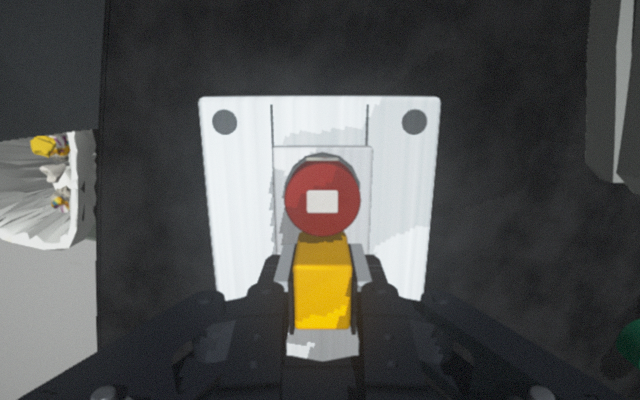

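Run:
```python
from h import *
s,p,C=wrist(); g=p['img'].min(2).astype(int)
M=rot(s['tcp_rot']).as_matrix(); o=np.array(s['ee_pos'])
T=lambda w:((w-o)@M)[:,:2].round(4)
L=[(262+np.argmin(g[r,262:282]),r) for r in range(108,142,4)]; Rr=[(358+np.argmin(g[r,358:378]),r) for r in range(108,142,4)]
print(L,Rr); a=T(px2w(p,C,L,.012)); b=T(px2w(p,C,Rr,.012)); print('lines y',a[:,1],b[:,1],'mid',(a[:,1]+b[:,1]).mean()/2)
for z in (.012,):
  l=[];r_=[]
  for r in range(112,250,8):
    k=np.where(g[r,190:240]>110)[0];l.append((190+k[0],r)); k=np.where(g[r,415:450]>110)[0]; r_.append((415+k[-1]+1,r))
  a=T(px2w(p,C,l,z));b=T(px2w(p,C,r_,z)); m=(a+b)/2; print('bed mid y',m[:,1],'slope',np.polyfit(m[:,0],m[:,1],1))
print('carrier rear',T(px2w(p,C,[(273,147),(372.5,147)],.030)), 'red square mid',T(px2w(p,C,[(321.5,201)],.05)),'block top mid', T(px2w(p,C,[(292,266),(352,266)],.066)))
```

```text
[(np.int64(271), 108), (np.int64(271), 112), (np.int64(271), 116), (np.int64(271), 120), (np.int64(271), 124), (np.int64(272), 128), (np.int64(272), 132), (np.int64(272), 136), (np.int64(272), 140)] [(np.int64(367), 108), (np.int64(367), 112), (np.int64(367), 116), (np.int64(366), 120), (np.int64(366), 124), (np.int64(366), 128), (np.int64(366), 132), (np.int64(366), 136), (np.int64(366), 140)]
lines y [-0.0238 -0.0239 -0.024  -0.024  -0.0241 -0.0237 -0.0238 -0.0238 -0.0239] [0.0213 0.0214 0.0215 0.021  0.0211 0.0212 0.0212 0.0213 0.0214] mid -0.0013111111111111116
bed mid y [-0.00105 -0.0008  -0.001   -0.00105 -0.0013  -0.00105 -0.0011  -0.00105
 -0.0011  -0.0011  -0.0011  -0.00115 -0.00085 -0.0011  -0.0011  -0.00115
 -0.00085 -0.0009 ] slope [-0.00060903 -0.00102449]
carrier rear [[ 0.052  -0.0209]
 [ 0.052   0.022 ]] red square mid [[0.0335 0.    ]] block top mid [[ 0.0137 -0.0106]
 [ 0.0137  0.0111]]
```

jog_arm:
  slide:
    - [0, -0.0013, 0.004]
    - [0, 0, 0.003]
    - [0, 0, 0.001]
    - [0, 0, 0.0005]
    - [0, 0, 0]
  roll: [0, 0, 0, 0, 0]
  jaw: [0, 0, 0, 0, 0]

```text
time: 9.95
ee_pos: [0.4804, -0.0764, 0.1981]
tcp_rot: [-0.0, 0.632, 0.775, -0.0]
contact_force: [0.0, -0.6, -3.5]
gripper_width: 0.0211
grip_force: 59.7
```

jog_arm:
  slide:
    - [0, 0, 0.0007]
    - [0, 0, 0]
  roll: [0, 0]
  jaw: [0, 0]

```text
time: 10.2
ee_pos: [0.4803, -0.0764, 0.1975]
tcp_rot: [-0.0, 0.632, 0.775, 0.0]
contact_force: [-0.1, -0.5, -4.0]
gripper_width: 0.0214
grip_force: 59.7
```

jog_arm:
  slide:
    - [0, 0, 0.0005]
    - [0, 0, 0]
  roll: [0, 0]
  jaw: [0, 0]

```text
time: 10.45
ee_pos: [0.4804, -0.0764, 0.1972]
tcp_rot: [-0.0, 0.632, 0.775, 0.0]
contact_force: [-0.9, -0.4, -0.5]
gripper_width: 0.0212
grip_force: 60.2
```

jog_arm:
  slide:
    - [0, 0, 0.0004]
    - [0, 0, 0]
  roll: [0, 0]
  jaw: [0, 0]

```text
time: 10.7
ee_pos: [0.4804, -0.0765, 0.1971]
tcp_rot: [-0.0, 0.632, 0.775, 0.0]
contact_force: [-2.8, 0.1, 6.0]
gripper_width: 0.0214
grip_force: 61.0
```

jog_arm:
  slide:
    - [-0.001, 0, -0.0002]
    - [-0.0015, 0, 0]
    - [-0.0015, 0, 0]
    - [-0.0015, 0, 0]
    - [-0.0015, 0, 0]
    - [-0.001, 0, 0]
  roll: [0, 0, 0, 0, 0, 0]
  jaw: [0, 0, 0, 0, 0, 0]

```text
time: 11.45
ee_pos: [0.4827, -0.0833, 0.1972]
tcp_rot: [0.0, 0.631, 0.776, 0.001]
contact_force: [-1.3, 5.7, 4.8]
gripper_width: 0.0212
grip_force: 60.9
```

jog_arm:
  slide:
    - [-0.001, 0, -0.0002]
    - [-0.0015, 0, 0]
    - [-0.0015, 0, 0]
    - [-0.0015, 0, 0]
    - [-0.0015, 0, 0]
    - [-0.001, 0, 0]
  roll: [0, 0, 0, 0, 0, 0]
  jaw: [0, 0, 0, 0, 0, 0]

```text
time: 12.2
ee_pos: [0.4837, -0.0917, 0.1972]
tcp_rot: [-0.0, 0.631, 0.775, 0.0]
contact_force: [-0.3, 5.6, 4.8]
gripper_width: 0.0213
grip_force: 61.0
```

jog_arm:
  slide:
    - [-0.001, 0, -0.0001]
    - [-0.0015, 0, 0]
    - [-0.0015, 0, 0]
    - [-0.0015, 0, 0]
    - [-0.0015, 0, 0]
    - [-0.001, 0, 0]
  roll: [0, 0, 0, 0, 0, 0]
  jaw: [0, 0, 0, 0, 0, 0]

```text
time: 12.95
ee_pos: [0.4852, -0.0997, 0.1971]
tcp_rot: [-0.0, 0.632, 0.775, 0.0]
contact_force: [-1.2, 5.0, 5.5]
gripper_width: 0.0212
grip_force: 60.9
```

jog_arm:
  slide:
    - [-0.0006, 0, 0]
    - [-0.0006, 0, 0]
  roll: [0, 0]
  jaw: [0, 0]

```text
time: 13.2
ee_pos: [0.4854, -0.1008, 0.1971]
tcp_rot: [-0.0, 0.632, 0.775, 0.0]
contact_force: [-1.5, 5.5, 5.7]
gripper_width: 0.0212
grip_force: 61.0
```

jog_arm:
  slide:
    - [-0.0007, 0, -0.0001]
    - [-0.0007, 0, 0]
  roll: [0, 0]
  jaw: [0, 0]

```text
time: 13.45
ee_pos: [0.4857, -0.1024, 0.1972]
tcp_rot: [-0.0, 0.632, 0.775, -0.0]
contact_force: [0.4, 4.9, 4.7]
gripper_width: 0.0212
grip_force: 60.8
```

jog_arm:
  slide:
    - [-0.0007, 0, -0.0001]
    - [-0.0007, 0, 0]
  roll: [0, 0]
  jaw: [0, 0]

```text
time: 13.7
ee_pos: [0.4858, -0.1041, 0.1971]
tcp_rot: [0.0, 0.632, 0.775, -0.0]
contact_force: [-0.7, 4.7, 2.9]
gripper_width: 0.0215
grip_force: 60.6
```

jog_arm:
  slide:
    - [-0.0007, 0, 0]
    - [-0.0007, 0, 0]
  roll: [0, 0]
  jaw: [0, 0]

```text
time: 13.95
ee_pos: [0.4861, -0.1053, 0.1972]
tcp_rot: [-0.0, 0.632, 0.775, -0.0]
contact_force: [-0.7, 3.3, 2.6]
gripper_width: 0.0215
grip_force: 60.6
```

jog_arm:
  slide:
    - [-0.00075, 0, 0]
    - [-0.00075, 0, 0]
  roll: [0, 0]
  jaw: [0, 0]

```text
time: 14.2
ee_pos: [0.4864, -0.1068, 0.1972]
tcp_rot: [-0.0, 0.632, 0.775, -0.0]
contact_force: [0.5, 2.3, 2.4]
gripper_width: 0.0211
grip_force: 60.6
```

jog_arm:
  slide:
    - [-0.00075, 0, 0]
    - [-0.00075, 0, 0]
  roll: [0, 0]
  jaw: [0, 0]

```text
time: 14.45
ee_pos: [0.4868, -0.1083, 0.1972]
tcp_rot: [0.0, 0.632, 0.775, -0.0]
contact_force: [-1.9, 3.0, 0.3]
gripper_width: 0.021
grip_force: 60.6
```

jog_arm:
  slide:
    - [-0.00075, 0, 0.0001]
    - [-0.00075, 0, 0]
  roll: [0, 0]
  jaw: [0, 0]

```text
time: 14.7
ee_pos: [0.4871, -0.1095, 0.1972]
tcp_rot: [-0.0, 0.632, 0.775, -0.0]
contact_force: [-0.9, 3.5, 2.6]
gripper_width: 0.0213
grip_force: 60.7
```

jog_arm:
  slide:
    - [-0.0008, 0, 0]
    - [-0.0008, 0, 0]
  roll: [0, 0]
  jaw: [0, 0]

```text
time: 14.95
ee_pos: [0.4875, -0.1112, 0.1972]
tcp_rot: [0.0, 0.632, 0.775, -0.0]
contact_force: [-1.1, 3.9, 0.9]
gripper_width: 0.0213
grip_force: 60.5
```

jog_arm:
  slide:
    - [-0.0008, 0, 0.0001]
    - [-0.0008, 0, 0]
  roll: [0, 0]
  jaw: [0, 0]

```text
time: 15.2
ee_pos: [0.4879, -0.1125, 0.1971]
tcp_rot: [-0.0, 0.632, 0.775, 0.0]
contact_force: [-0.5, 4.9, 2.9]
gripper_width: 0.0211
grip_force: 60.7
```

jog_arm:
  slide:
    - [-0.0008, 0, 0]
    - [-0.0008, 0, 0]
  roll: [0, 0]
  jaw: [0, 0]

```text
time: 15.45
ee_pos: [0.4883, -0.1142, 0.1971]
tcp_rot: [-0.0, 0.632, 0.775, 0.0]
contact_force: [-0.9, 4.1, 3.7]
gripper_width: 0.0212
grip_force: 60.8
```

jog_arm:
  slide:
    - [-0.0008, 0, 0]
    - [-0.0008, 0, 0]
  roll: [0, 0]
  jaw: [0, 0]

```text
time: 15.7
ee_pos: [0.4886, -0.1158, 0.1972]
tcp_rot: [0.0, 0.632, 0.775, 0.0]
contact_force: [-0.9, 4.9, 4.8]
gripper_width: 0.0209
grip_force: 60.8
```

jog_arm:
  slide:
    - [-0.0008, 0, -0.0001]
    - [-0.0008, 0, 0]
  roll: [0, 0]
  jaw: [0, 0]

```text
time: 15.95
ee_pos: [0.4889, -0.1176, 0.1972]
tcp_rot: [0.0, 0.632, 0.775, -0.0]
contact_force: [-0.3, 4.6, 3.7]
gripper_width: 0.0212
grip_force: 60.6
```

jog_arm:
  slide:
    - [-0.0008, 0, 0]
    - [-0.0008, 0, 0]
  roll: [0, 0]
  jaw: [0, 0]

```text
time: 16.2
ee_pos: [0.4891, -0.119, 0.1972]
tcp_rot: [-0.0, 0.632, 0.775, -0.0]
contact_force: [-0.7, 5.4, 3.3]
gripper_width: 0.0212
grip_force: 60.7
```

jog_arm:
  slide:
    - [-0.0008, 0, -0.0001]
    - [-0.0008, 0, 0]
  roll: [0, 0]
  jaw: [0, 0]

```text
time: 16.45
ee_pos: [0.4894, -0.1208, 0.1972]
tcp_rot: [0.0, 0.632, 0.775, -0.0]
contact_force: [-0.3, 3.1, 1.9]
gripper_width: 0.0215
grip_force: 60.5
```

jog_arm:
  slide:
    - [-0.0009, 0, 0]
    - [-0.0008, 0, 0]
  roll: [0, 0]
  jaw: [0, 0]

```text
time: 16.7
ee_pos: [0.4897, -0.1224, 0.1972]
tcp_rot: [-0.0, 0.632, 0.775, -0.0]
contact_force: [-0.8, 3.5, 0.8]
gripper_width: 0.0215
grip_force: 60.4
```

jog_arm:
  slide:
    - [-0.0009, 0, 0.0001]
    - [-0.0008, 0, 0]
  roll: [0, 0]
  jaw: [0, 0]

```text
time: 16.95
ee_pos: [0.4899, -0.123, 0.1972]
tcp_rot: [-0.001, 0.631, 0.775, 0.0]
contact_force: [-1.6, 6.6, 5.2]
gripper_width: 0.0211
grip_force: 60.9
```

jog_arm:
  slide:
    - [-0.0004, 0, -0.0001]
    - [0, 0, 0]
  roll: [0, 0]
  jaw: [0, 0]

```text
time: 17.2
ee_pos: [0.49, -0.123, 0.1972]
tcp_rot: [-0.001, 0.631, 0.775, 0.0]
contact_force: [-1.1, 6.0, 3.9]
gripper_width: 0.0212
grip_force: 60.8
```

jog_arm:
  slide:
    - [-0.0008, 0, 0]
    - [0, 0, 0]
  roll: [0, 0]
  jaw: [0, 0]

```text
time: 17.45
ee_pos: [0.4901, -0.1232, 0.1972]
tcp_rot: [-0.002, 0.631, 0.776, 0.001]
contact_force: [-2.7, 8.2, 5.7]
gripper_width: 0.0212
grip_force: 61.0
```

jog_arm:
  slide:
    - [-0.0008, 0, -0.0001]
    - [-0.0006, 0, 0]
    - [0, 0, 0]
  roll: [0, 0, 0]
  jaw: [0, 0, 0]

```text
time: 17.82
ee_pos: [0.4902, -0.1235, 0.1972]
tcp_rot: [-0.003, 0.631, 0.776, 0.001]
contact_force: [-2.4, 10.0, 6.8]
gripper_width: 0.0212
grip_force: 61.2
```

Run:
```python
from h import *
s=env.sense(); print(s['ee_pos'],s['tcp_rot'],s['contact_force'],s['torque'])
M=rot(s['tcp_rot']).as_matrix(); print((M.T@np.array(s['contact_force'])).round(2),(M.T@np.array(s['torque'])).round(3))
p=viewer.read_camera('scene'); c=p['img'][220:340,320:480]; cv2.imwrite('pics/s4.png',cv2.resize(c,None,fx=5,fy=5,interpolation=cv2.INTER_CUBIC)[:,:,::-1])
```

```text
[ 0.49023271 -0.12351365  0.19721079] [-0.00299345  0.63094754  0.77581911  0.00096904] [-2.43365314 10.00277289  6.84623235] [ 1.67050916  0.43775389 -0.13554509]
[10.33 -0.36 -6.78] [0.087 1.725 0.132]
```

View pics/s4.png

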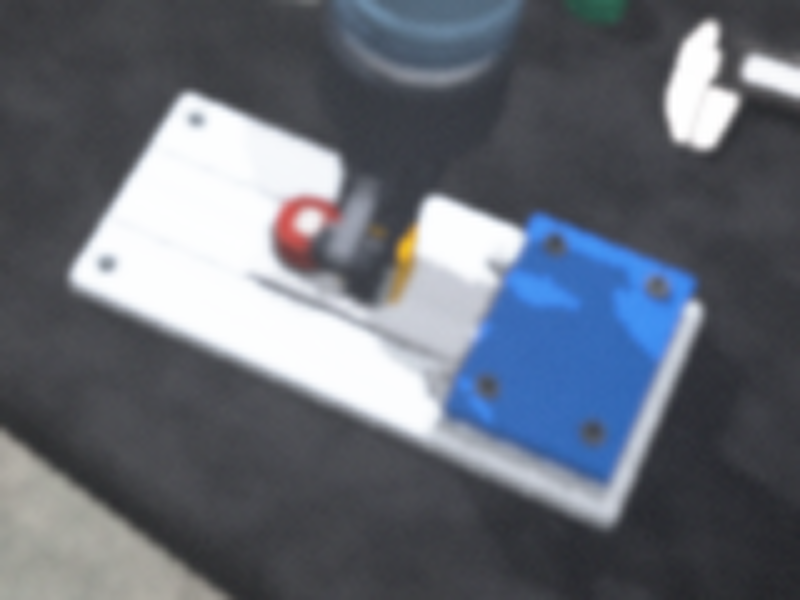

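jog_arm:
  slide:
    - [-0.0008, 0, -0.0002]
    - [-0.0008, 0, 0]
    - [0, 0, 0]
  roll: [0, 0, 0]
  jaw: [0, 0, 0]

```text
time: 18.25
ee_pos: [0.4904, -0.1239, 0.1973]
tcp_rot: [-0.004, 0.631, 0.776, 0.001]
contact_force: [-3.2, 12.3, 8.0]
gripper_width: 0.0214
grip_force: 61.4
```

jog_arm:
  slide:
    - [0.001, 0, 0]
    - [0.001, 0, 0]
    - [0.001, 0, 0]
    - [0, 0, 0]
  roll: [0, 0, 0, 0]
  jaw: [0, 0, 0, 0]

```text
time: 18.75
ee_pos: [0.49, -0.1231, 0.1972]
tcp_rot: [-0.002, 0.631, 0.776, 0.0]
contact_force: [-1.6, 7.9, 3.1]
gripper_width: 0.0211
grip_force: 60.5
```

jog_arm:
  slide:
    - [0.001, 0, 0.0001]
    - [0.0005, 0, 0]
    - [0, 0, 0]
  roll: [0, 0, 0]
  jaw: [0, 0, 0]

```text
time: 19.12
ee_pos: [0.4899, -0.1228, 0.1972]
tcp_rot: [-0.001, 0.631, 0.776, 0.0]
contact_force: [-0.8, 5.5, 1.0]
gripper_width: 0.0212
grip_force: 60.4
```

jog_arm:
  slide:
    - [0.0007, 0, 0.0001]
    - [0, 0, 0]
    - [0, 0, 0]
    - [0, 0, 0]
    - [0, 0, 0]
    - [0, 0, 0]
  roll: [0, 0, 0, 0, 0, 0]
  jaw: [0, 0.45, 0.6, 0.6, 0.6, 0.6]

```text
time: 19.88
ee_pos: [0.4899, -0.1231, 0.1974]
tcp_rot: [0.0, 0.632, 0.775, -0.0]
contact_force: [-1.4, -0.1, 0.3]
gripper_width: 0.051
grip_force: 0.0
```

Run:
```python
from h import *
s,p,C=wrist(); save(p,'w5.png')
M=rot(s['tcp_rot']).as_matrix(); o=np.array(s['ee_pos']); print(s['time'],o)
g=p['img'].min(2).astype(int)
for c in (285,300,345,360): print(c,g[138:156,c])
print(((px2w(p,C,[(273,147),(372.5,147)],.020)-o)@M).round(4))
```

```text
19.875 [ 0.48993528 -0.12308382  0.19738596]
285 [230 229 226 215 206 191 166 175 206 224 227 230 231 229 230 229 229 228]
300 [229 221 218 219 216 198 171 179 212 228 231 234 233 233 233 233 234 233]
345 [215 215 215 215 216 198 167 172 199 207 204 205 205 203 206 205 205 203]
360 [208 212 208 214 207 197 170 175 197 204 204 207 203 201 204 203 204 201]
[[ 0.0519 -0.021   0.1774]
 [ 0.0519  0.022   0.1774]]
```

View pics/w5.png

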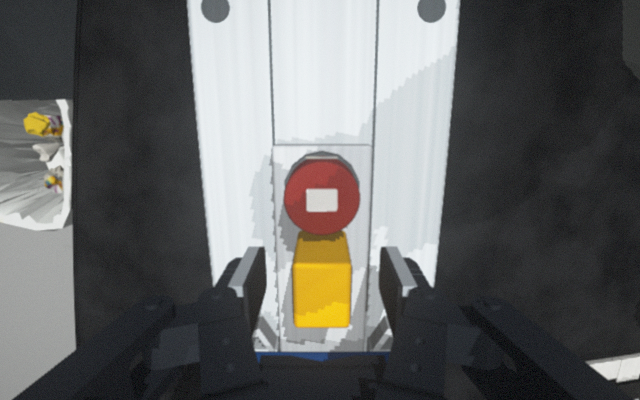

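jog_arm:
  slide:
    - [0, 0, -0.005]
    - [0, 0, -0.01]
    - [0, 0, -0.02]
    - [0, 0, -0.02]
    - [0, 0, -0.03]
    - [0, 0, -0.03]
    - [0, 0, -0.02]
    - [0, 0, 0]
    - [0, 0, 0]
    - [0, 0, 0]
  roll: [0, 0, 0, 0, 0, 0, 0, 0, 0, 0]
  jaw: [0.6, 0.6, 0.6, 0.6, 0.6, 0.6, 0.6, 0.6, 0.6, 0.6]

```text
time: 21.18
ee_pos: [0.4893, -0.1227, 0.3312]
tcp_rot: [-0.001, 0.632, 0.775, -0.001]
contact_force: [0.1, 0.1, 0.4]
gripper_width: 0.0513
grip_force: 0.0
```

Run:
```python
from h import *
s,p,C=wrist(); save(p,'w6.png'); print(s['time'],s['ee_pos'],s['contact_force']); ask(p,['grip','carrier'])
```

```text
21.175 [ 0.48932976 -0.1227221   0.33124729] [0.10592593 0.09042823 0.36959485]
carrier place_of [ 0.4911 -0.1234  0.0126] 0.63
```

View pics/w6.png

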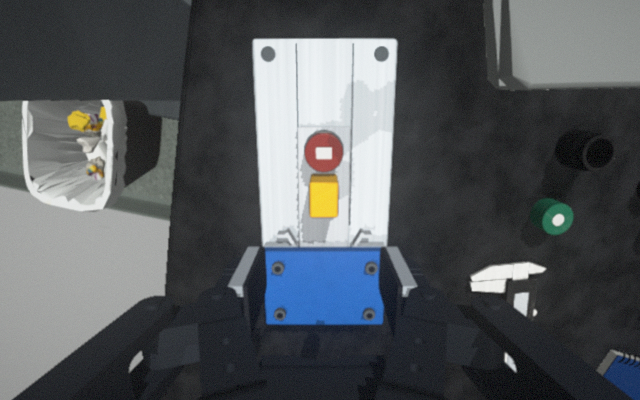

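The picture shows the carrier flat and straight in the lane, with its block at (324,197) and its rear edge at row 126. The nose is under the overhang and the gripper is clear.

```bash
python3 -c "
from h import *
print(env.hand_in())"
```

```text
the job is handed in; nothing more can be done
None
```

The carrier is on the bed with its nose about 37 mm inside the slot, where it stopped against 12–13 N of push (about 17 N on the fixture with the downward press, the highest I read). I took that as the stop, since the seat switch can't be read; I released it, backed off and handed in at about 21 s, with the timer, green specimen and loupe never touched.

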